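Load the steriliser chest, unlock its lid stay, shut it and switch it on

ROBOT

A 7-joint arm with a two-finger parallel gripper is mounted at the origin on the work surface. World frame = base frame: x ahead of the robot, y to its left, z up, the work surface at z = 0. Lengths are in m, angles in degrees, forces in N, time in s.
With the tool pointing down it reaches from about 0.35 to 0.775 m from the base axis. Payload 3.1 kg.
Tool frame: the origin (TCP) lies on the centre line of the jaws, within the pads' length; the fingertips stand 17 mm ahead of it and the grasp point (between the pads) lies 2 mm behind it (robot.tip_reach is the distance from the TCP to the fingertips, in m); z points along the fingers, y is the line along which they close (so a half turn about z gives the same grasp; the last joint's range is limited). The gripper opens to 85 mm and grips with 20 to 120 N. Pads are 22 mm wide; open, the fingers measure 114 mm over their backs; the gripper's body (76 mm by 85 mm) begins 54 mm behind the grasp point. The pads swing forward as they close: fully open they stand 13 mm farther back than shut.
Start: joints at [-79.108, 17.813, 0.802, 86.603, -0.252, 75.585, -1.558], TCP at [0.126, 0.535, 0.248] pointing down, gripper open.
Joint ranges: [-154.91, 154.91], [-16.99, 109.72], [-72.82, 74.43], [7.12, 147.25], [-82.49, 262.49], [11.32, 116.49], [-174.64, 174.64]. Speed limits (degrees/s): [159.86, 159.86, 180, 180, 180, 180, 180].

INTERFACE

Orientations are given as [roll, pitch, yaw] about the fixed x, y, z axes, in that order (R = Rz(yaw) Ry(pitch) Rx(roll)).
In Python, from station import robot, fingers, vision, workorder, recognise gives the robot as it stands. Calls block until the motion is done:
- robot.move_to(position, orientation): joint-space move of the TCP to a pose.
- robot.line_to(position, orientation=None, velocity=0.15, f_stop=None): straight line of the TCP; orientation=None keeps the orientation; velocity is the mean speed in m/s. With f_stop (N) it stops when the force on the tool has changed by that much, and returns True; else False.
- robot.move_j(angles): joint-space move.
- fingers.gripper_to(opening, force=None): opening from 0.0 (shut) to 1.0 (fully open); force is the grip in N (None keeps the last); returns when the fingers have stopped.
- robot.pause(seconds).
- robot.inverse_kinematics(position, orientation): joint angles nearest the present ones, or None.
- vision.grab_frame(name): name is "scene" or "side" or "wrist"; returns the picture (480x640x3 uint8, red, green, blue); there is no depth.
- vision.calibration(name): a dict with "mtx" (3x3 intrinsics, pixels), "extrinsics" (4x4, takes a point from world to camera coordinates); the wrist camera has in their place "T_tool_cam" (4x4, takes a point from camera to tool coordinates, whose origin is the TCP and whose axes are the flange's). Camera axes: x right, y up, looking along -z (the intrinsics and any distortion apply to the point x, -y, -z); pixel columns grow to the right and rows downward; lengths in m; the calibration is good to about 2 mm. The wrist camera is an equidistant fisheye: a pixel r from the principal point sees the ray r / f radians off the axis. A picture is of the moment at which its call begins: read the wrist's pose just before it. calibration takes no time and is no camera call.
A pose or a line that the arm cannot do raises robot.PlanningError and nothing moves.
- workorder.close_job(): hands the job in; it is judged then, once.
Trained networks look in the newest picture that a camera, given by its name, has taken for a name from the list of things; names that differ only in an ending like _2 or _b are one class to them, and where a whole thing is asked for, a point or a joint stands for the part that bears it (a point fixed in the world has none). Each returns a list of dicts, best first, with "p" (0 to 1); they miss things now and then, are a little off and sometimes report something else, mostly with a low value. They report only what shows in the picture. A call takes as long as a camera call. They do not tell look-alikes from the thing itself.
- recognise(label, camera): "rect" ([centre column, centre row, width, height] in pixels, round what is visible of it).
Readings, each from a call of its own:
- robot.current_time_s(): time.
- robot.current_joint_positions(): joint angles.
- robot.current_dq(): joint speeds.
- robot.current_joint_torque(): joint torques, N m.
- robot.current_tool_pos(): TCP position.
- robot.current_eef_rot(): TCP orientation.
- robot.current_contact_force(): force on the tool from outside, world axes, zero at the start.
- robot.current_torque(): the same for the moment, N m.
- robot.current_finger_gap(): opening from 0.0 (shut) to 1.0 (fully open).
- robot.current_gripper_force(): force on a finger pad.
Only numpy, scipy, OpenCV 4.12 (cv2) and the standard library are available. Lean on these libraries where they do the work, as an engineer would, in place of code of your own. Each camera call takes 0.05 s, during which the arm holds its last target. There are 200 camera calls.

TASK

Sterilise the snack box: set it down flat and right way up in the free half of the open steel steriliser chest, without disturbing the bowl already in there. Then lift the knee of the folding lid stay past centre to unlock it, lower the lid gently until it is fully shut, and only then switch the chest on by drawing the locking toggle out and flipping it over to its other side, so that it drops back into its lock. Leave the tumbler, jar, mug and oil bottle where they stand.

Things in the scene. Friction and masses are not known exactly. Their poses are not given: they have to be found in the camera images.
- chest: Fixed steel chest, open on top: 190 mm deep (own x, to the hinged back) by 260 wide (own y, to its left), 8 mm walls, rim 110 above the counter. Origin: centre of underside, at counter height. Grey control pod on its left side (x -85 to 55, y 130 to 215, top at 80 mm); folding stay outside its right side (-y). The bowl stands in the left half (+y); the right half (-y) is free for the snack box.
- chest_floor (a point): Centre of the wire-rack floor in the chest, 45 mm above the counter; inner space 174 mm (x) by 244 mm (y). The stood-up lid leans over the rear of it (see lid_hinge), so a gripper has more room 20 to 30 mm in front of the middle.
- snack_center (a point): Centre of the snack box, a flat plastic box with a snap lid and a clip at each short end: 90 mm (own x) by 60 mm (own y) by 42 mm high, about 140 g; centre 21 mm above its underside. Take it across the 60 mm. It stands upright on the counter at one of three spots, at any yaw; the tumbler and the jar have the other two.
- lid_hinge (a point): Middle of the lid's hinge line, which runs along the chest's y along its back edge: 95 mm behind the chest's origin, 116 mm above the counter. The lid is a 12 mm steel panel, 190 mm from hinge to front edge, 450 g.
- lid (a joint): Lid angle, rad: 0 fully shut (its stop), 1.25 at the start: standing up, 18 degrees short of upright, leaning towards the front. Stiff friction hinge: with the stay unlocked the lid stays at any angle at which it is left, and it takes 1 to 3 N at the handle to move it.
- lid_handle (a point): Middle of the lid's handle, a round bar 12 mm thick, 110 mm long between its two arms, along chest y, 45 mm beyond the lid's front edge and level with the panel: 235 mm from the hinge line. It can be held from above, one finger in front of the bar and one behind, and turns between them as the lid goes down.
- stay_pivot (a point): On the axis (along chest y) of the lower link's pivot on the chest's right side, in the mid-plane of the knob: 65 mm in front of the chest's origin, 56 mm above the counter. Lower link 70 mm from here to the knee; upper link 127 mm from the knee to its pin on the lid's edge, 90 mm from the hinge. Flat bars 13 mm wide, in the space 6 to 15 mm outside the chest's right side.
- stay_knob (a point): Middle of the knurled round knob at the stay's knee, 15 mm thick, sticking out sideways along chest y (145 to 192 mm right of the chest's origin); taken from above, one finger in front, one behind. At the start it has sunk rearward below dead centre and is locked; lifted, it swings up and forward about stay_pivot. As the lid shuts it swings on and ends beside the chest's front right corner.
- stay_knee (a joint): Fold of the stay's knee, rad: 0 at its stop (locked, the start), 0.155 dead straight, beyond that unlocked and folding forward; 0.6 with the lid at 1.20, 0.9 at 1.10 (the lower link then turned 0.62 from its start), 2.5 with the lid shut. The lid follows as the knee is swung on. Safely unlocked from 0.4 up.
- toggle_grip (a point): Point to hold the bat of the locking toggle switch, 14 mm below its tip, 28 mm above the bushing's rim. The bat is a bare metal stick, 9 to 12 mm thick, standing up out of a bushing (18 mm wide, 10 mm high) on top of the control pod. At the start it leans 0.28 rad towards the chest's front (off).
- toggle_pivot (a point): Point about which the bat swings forward and back (axis along the chest's y), 40 mm from toggle_grip along the bat (when not drawn out), 2 mm below the pod's top: 30 mm in front of and 175 mm left of the chest's origin.
- toggle (a joint): Swing of the toggle, rad: 0 off (leaning 0.28 to the chest's front), 0.56 on (leaning 0.28 to the back). It cannot pass the middle unless the bat is drawn out.
- toggle_bat (a joint): How far the bat is drawn out along itself against its spring, m: 0 seated in the lock, 0.008 the end stop; it must be out by at least 0.0065 to pass the lock. The spring pulls it back in with 5 N (seated) to 9 N (at the stop), and seats it by itself when let go within 0.1 rad of the far end of the swing.
- bowl: Small steel bowl in the left half of the chest, 84 mm across, 36 mm high; origin at the centre of its underside. Leave it.
- tumbler: Steel tumbler, 68 mm across, 100 mm high; origin at the centre of its underside. Leave it.
- jar: Glass jar with a steel cap, 62 mm across, 95 mm high; origin at the centre of its underside. Leave it.
- oil: Glass oil bottle with a steel cap, close beside the left side of the control pod, 52 mm across, 190 mm high; origin at the centre of its underside. Leave it.
- mug: White mug in front of the control pod, 76 mm across without its handle, 88 mm high; origin at the centre of its underside. Leave it.
Not all that is in view belongs to the job. Of the things that look like the part that bears snack_center, take the one that is farthest to the robot's left at the start.

How it is judged (in metres and radians):
On the way, in this order (a step that is already met when the one before it is completed fails the run):
1. the stay's knee is lifted past centre, so that the stay is unlocked while the lid still stands up (value of joint stay_knee above 0.25 rad and value of joint lid above 0.8 rad), for 0.1 s.
2. the lid is fully shut with the snack box inside, flat and right way up (value of joint lid below 0.03 rad and x of snack_center in the frame of chest between -0.09 and 0.09 m and y of snack_center in the frame of chest between -0.125 and 0.125 m and z of snack_center in the frame of chest between 0.055 and 0.075 m and angle between snack_center's own z axis and vertical below 0.12 rad), for 0.2 s.
3. the toggle is flipped over to on and seated in its lock (value of joint toggle above 0.5 rad and value of joint toggle_bat below 0.002 m and value of joint lid below 0.03 rad), for 0.2 s.
At the end, for the whole second after the job is handed in: The snack box rests flat (within 7 degrees) and right way up on the chest's floor, the lid is fully shut (within 0.03 rad), the toggle is swung over to on (over 0.5 rad) with its bat drawn back into the lock (within 2 mm) (all of step 3 and x of snack_center in the frame of chest between -0.09 and 0.09 m and y of snack_center in the frame of chest between -0.125 and 0.125 m and z of snack_center in the frame of chest between 0.055 and 0.075 m and angle between snack_center's own z axis and vertical below 0.12 rad); the robot touches nothing.
It fails at once if the lid is slammed or let fall (faster than 1.8 rad/s) (velocity of joint lid below -1.8 rad/s).
It fails at once if the bowl in the chest is shifted by more than 20 mm or tipped (distance of bowl from where it was at the start of the episode above 0.02 m or angle between bowl's own z axis and vertical above 0.35 rad).
It fails at once if the tumbler, jar, mug or oil bottle is shifted by more than 30 mm or tipped (distance of any of tumbler, jar, mug, oil from where it was at the start of the episode above 0.03 m or angle between any of tumbler, jar, mug, oil's own z axis and vertical above 0.35 rad).
It also fails if it takes over 72 s, if anything falls off the work surface, if the arm or the gripper's body presses on something with over 40 N, if the wrist force passes 120 N, or if a joint passes its speed limit or range.

## Working session

There is one attempt and no reset: what is moved stays moved. The work goes in short steps, each a Python script; the robot and the scene stay as the last script left them, time stands still between calls to the robot, and variables do not carry over. Pictures are saved under pics/ and viewed, at most 13 in all, crops included, and the job is handed in when it is done.

```bash
mkdir -p pics; ls; python3 - <<'E'
from station import robot, fingers, vision, workorder, recognise
import cv2,numpy as np
np.set_printoptions(precision=4,suppress=True)
for c in ["scene","side","wrist"]:
    im=vision.grab_frame(c); cv2.imwrite(f"pics/{c}0.png",im[:,:,::-1])
    k=vision.calibration(c); print(c,{a:(np.round(b,4).tolist() if not isinstance(b,str) else b) for a,b in k.items()})
    for l in ["chest","snack_center","lid_handle","stay_knob","toggle_grip","bowl","tumbler","jar","oil","mug"]:
        print(l,[(np.round(d["rect"]).tolist(),round(d["p"],2)) for d in recognise(l,c)[:4]])
print(robot.current_time_s(),robot.current_tool_pos(),robot.current_eef_rot(),robot.tip_reach)
a=[cv2.imread(f"pics/{c}0.png") for c in ("scene","side")]
E
```

```text
pics
scene {'mtx': [[570.1712, 0.0, 322.877], [0.0, 570.1712, 239.9282], [0.0, 0.0, 1.0]], 'extrinsics': [[-0.6643, 0.7473, 0.0166, 0.38], [-0.4053, -0.3788, 0.832, 0.0321], [0.628, 0.546, 0.5545, -1.7486], [0.0, 0.0, 0.0, 1.0]]}
chest [([375.0, 313.0, 169.0, 208.0], 0.66)]
snack_center [([174.0, 255.0, 30.0, 28.0], 0.96), ([217.0, 214.0, 36.0, 24.0], 0.95), ([235.0, 238.0, 34.0, 24.0], 0.75), ([260.0, 204.0, 28.0, 24.0], 0.71)]
lid_handle [([346.0, 285.0, 106.0, 149.0], 0.91), ([472.0, 373.0, 38.0, 83.0], 0.38)]
stay_knob []
toggle_grip [([432.0, 348.0, 8.0, 21.0], 0.51), ([372.0, 312.0, 163.0, 204.0], 0.31)]
bowl [([388.0, 336.0, 29.0, 32.0], 0.84)]
tumbler [([223.0, 261.0, 25.0, 40.0], 0.89)]
jar [([291.0, 235.0, 21.0, 38.0], 0.79)]
oil [([473.0, 372.0, 33.0, 78.0], 0.75), ([374.0, 310.0, 167.0, 208.0], 0.25)]
mug [([484.0, 341.0, 52.0, 45.0], 0.83)]
side {'mtx': [[486.0801, 0.0, 322.8286], [0.0, 486.0801, 237.8049], [0.0, 0.0, 1.0]], 'extrinsics': [[0.9994, -0.0359, -0.0011, -0.5081], [0.0289, 0.7841, 0.62, -0.0762], [-0.0214, -0.6196, 0.7846, -1.3373], [0.0, 0.0, 0.0, 1.0]]}
che
[... 527 characters left out ...]
40.0], 0.81)]
oil [([336.0, 135.0, 14.0, 37.0], 0.57), ([346.0, 191.0, 83.0, 148.0], 0.35)]
mug [([291.0, 165.0, 34.0, 35.0], 0.76)]
wrist {'mtx': [[371.6483, 0.0, 316.7445], [0.0, 371.6483, 238.9863], [0.0, 0.0, 1.0]], 'T_tool_cam': [[0.0007, 0.9453, 0.3263, 0.0836], [1.0, -0.0001, -0.0019, -0.0], [-0.0018, 0.3263, -0.9453, -0.1272], [0.0, 0.0, 0.0, 1.0]]}
chest [([150.0, 468.0, 56.0, 24.0], 0.87)]
snack_center []
lid_handle []
stay_knob []
toggle_grip [([149.0, 468.0, 59.0, 21.0], 0.48)]
bowl []
tumbler [([22.0, 474.0, 21.0, 13.0], 0.61), ([151.0, 468.0, 57.0, 24.0], 0.29)]
jar []
oil []
mug [([236.0, 422.0, 34.0, 26.0], 0.73)]
1.65 [0.1263 0.5353 0.2483] [179.9945   0.0019 166.7228] 0.017
```

View pics/scene0.png

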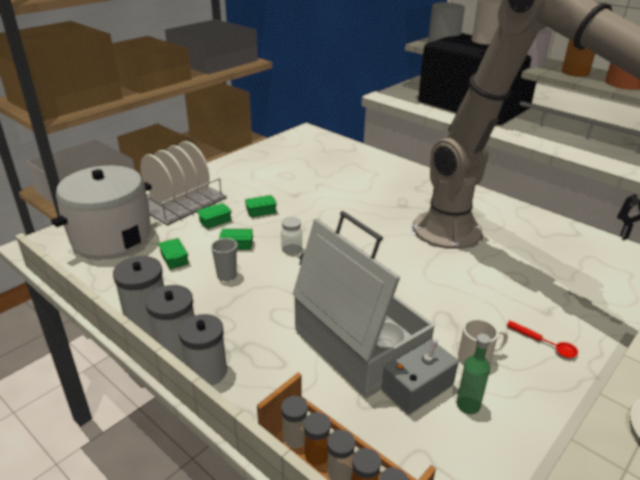

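View pics/side0.png

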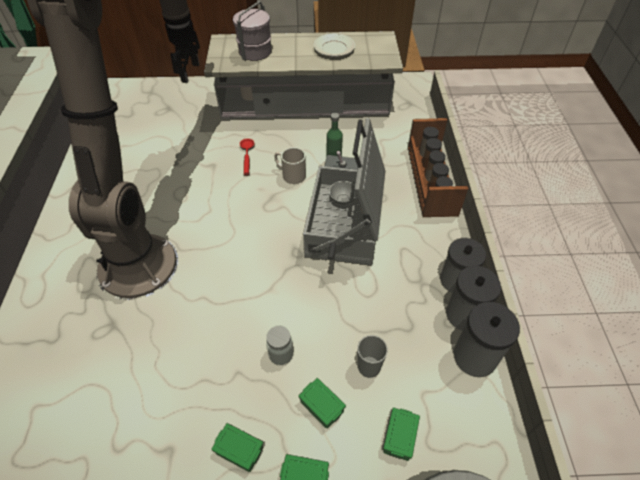

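The side view shows green boxes at (238,446), (304,468), (401,431) and (324,402). The last has the greatest y, so it is the target. The chest is at about (344,192), the knob near (332,262) and the jar and tumbler at (279,346) and (372,356). Next I'll zoom in on the chest.

```bash
cat > h.py <<'E'
from station import robot, fingers, vision, workorder, recognise
import cv2,numpy as np
np.set_printoptions(precision=4,suppress=True)
def proj(c,P):
    k=vision.calibration(c);E=np.array(k["extrinsics"]);M=np.array(k["mtx"])
    q=np.atleast_2d(P)@E[:3,:3].T+E[:3,3]; q=q*[1,-1,-1]; q=q@M.T
    return q[:,:2]/q[:,2:]
def ray(c,uv):
    k=vision.calibration(c);E=np.array(k["extrinsics"]);M=np.array(k["mtx"])
    d=np.linalg.solve(M,[uv[0],uv[1],1])*[1,-1,-1]; R=E[:3,:3]
    return -R.T@E[:3,3], R.T@d
def atz(c,uv,z):
    o,d=ray(c,uv); return o+d*(z-o[2])/d[2]
def tri(u1,u2):
    (o1,d1),(o2,d2)=ray("scene",u1),ray("side",u2)
    s=np.linalg.lstsq(np.c_[d1,-d2],o2-o1,rcond=None)[0]
    a,b=o1+s[0]*d1,o2+s[1]*d2
    return (a+b)/2,np.linalg.norm(a-b)
E
python3 - <<'E'
from h import *
a=cv2.imread("pics/side0.png")[115:275,300:400]; b=cv2.imread("pics/scene0.png")[205:415,285:465]
a=cv2.resize(a,None,fx=3.7,fy=3.7,interpolation=2); b=cv2.resize(b,None,fx=2.3,fy=2.3,interpolation=2)
o=np.zeros((592,784,3),np.uint8); o[:,:370]=a; o[:b.shape[0],370:370+b.shape[1]]=b
cv2.imwrite("pics/crop1.png",o)
print("bowl",tri((388,336),(343,192)))
for z,p,q in [(.05,(223,261),(373,356)),(.05,(291,235),(279,346)),(.095,(473,372),(336,135)),(.044,(484,341),(291,165))]: print(tri(p,q))
for q,p in [((324,402),(235,238)),((238,446),(260,204)),((304,468),(217,214)),((401,431),(174,255))]: print("snack",atz("side",q,.021),atz("scene",p,.021))
# snack by colour
im=cv2.imread("pics/side0.png").astype(int); m=((im[:,:,1]-np.maximum(im[:,:,0],im[:,:,2]))>40).astype(np.uint8)
n,l,s,c=cv2.connectedComponentsWithStats(m)
for i in range(1,n):
    if s[i,4]>300:
        pts=np.argwhere(l==i)[:,::-1]; w=np.array([atz("side",p,.03)[:2] for p in pts],np.float32)
        print(c[i],s[i,4],cv2.minAreaRect(w))
E
```

```text
bowl (array([0.5729, 0.1882, 0.0734]), np.float64(0.002261042227425114))
(array([ 0.6143, -0.3136,  0.0517]), np.float64(0.004206475638349354))
(array([ 0.3966, -0.2773,  0.0457]), np.float64(0.001903849036766672))
(array([0.5672, 0.3929, 0.1085]), np.float64(0.009826448626089454))
(array([0.4182, 0.3399, 0.0457]), np.float64(0.00803933934690395))
snack [ 0.4966 -0.4035  0.021 ] [ 0.493  -0.4114  0.021 ]
snack [ 0.3121 -0.4901  0.021 ] [ 0.3092 -0.5023  0.021 ]
snack [ 0.4505 -0.5381  0.021 ] [ 0.4421 -0.5537  0.021 ]
snack [ 0.6593 -0.4721  0.021 ] [ 0.6639 -0.4695  0.021 ]
[321.9431 401.1797] 1124 ((0.4919062554836273, -0.4034169614315033), (0.05980817973613739, 0.09459155052900314), 43.4428825378418)
[401.5253 432.4297] 1266 ((0.6586894989013672, -0.4762689769268036), (0.0960443764925003, 0.059578362852334976), 70.42081451416016)Traceback (most recent call last):
  File "<stdin>", line 14, in <module>
  File "h.py", line 13, in atz
    o,d=ray(c,uv); return o+d*(z-o[2])/d[2]
        ~~~^^^^^^
  File "h.py", line 9, in ray
    k=vision.calibration(c);E=np.array(k["extrinsics"]);M=np.array(k["mtx"])
ValueError: time passes only in moves, steps and waits
```

View pics/crop1.png

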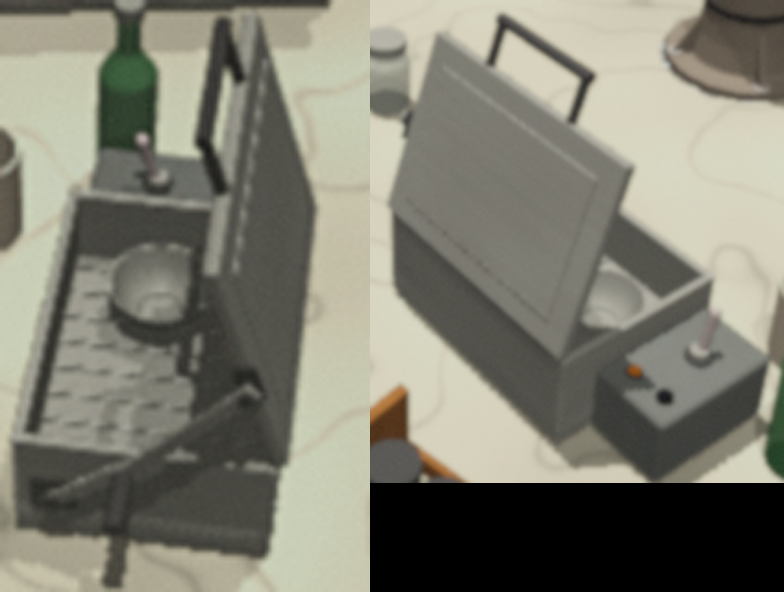

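The crop shows the chest rim corners, the pod, the bushing, the handle bar and the knob clearly (crop pixels go into the fit below). I'll fit the chest pose from these.

```bash
python3 - <<'E'
s=open('h.py').read()
s=s.replace("def proj","K={c:vision.calibration(c) for c in ('scene','side','wrist')}\ndef proj",1).replace("k=vision.calibration(c);","k=K[c];")
open('h.py','w').write(s)
E
python3 - <<'E'
from h import *
from scipy.optimize import least_squares
S=lambda u,v:(300+u/3.7,115+v/3.7); C=lambda u,v:(285+(u-370)/2.3,205+v/2.3)
hx,hz=.095-.235*np.cos(1.25),.116+.235*np.sin(1.25)
sp=[((-.095,.13,.11),S(75,192)),((-.095,-.13,.11),S(15,438)),((-.095,-.13,0),S(17,527)),((.095,-.13,0),S(267,553)),((hx,.055,hz),S(220,22)),((hx,-.055,hz),S(205,140)),((-.03,.175,.088),S(158,180))]
cp=[((-.095,.13,.11),C(711,279)),((.095,.13,0),C(556,440)),((.095,-.13,0),C(395,288)),((hx,-.055,hz),C(502,20)),((hx,.055,hz),C(590,76)),((-.03,.175,.088),C(698,352)),((.055,.215,.08),C(655,425)),((.055,.13,.08),C(597,373)),((-.085,.215,.08),C(766,358))]
A=np.array([p for p,_ in sp]);a=np.array([q for _,q in sp]);B=np.array([p for p,_ in cp]);b=np.array([q for _,q in cp])
def W(x,P):
    c,s=np.cos(x[2]),np.sin(x[2]); return P@np.array([[c,s,0],[-s,c,0],[0,0,1]])+[x[0],x[1],0]
f=lambda x:np.r_[(proj("side",W(x,A))-a).ravel(),(proj("scene",W(x,B))-b).ravel()]
r=least_squares(f,[.57,.15,0],loss="soft_l1"); x=r.x; print(x,np.degrees(x[2])); e=f(x).reshape(-1,2); print(e)
im=cv2.imread("pics/side0.png").astype(int); m=((im[:,:,1]-np.maximum(im[:,:,0],im[:,:,2]))>40).astype(np.uint8)
n,l,s,c=cv2.connectedComponentsWithStats(m)
for i in range(1,n):
    if s[i,4]>300:
        w=np.array([atz("side",p,.03)[:2] for p in np.argwhere(l==i)[:,::-1]],np.float32)
        print(c[i],s[i,4],cv2.minAreaRect(w))
for n,p in dict(pivot=(-.065,-.168,.056),toggle=(-.03-.04*np.sin(.28),.175,.078+.04*np.cos(.28)),handle=(hx,0,hz),floor=(-.025,-.06,.066)).items(): print(n,W(x,np.array([p])))
E
```

```text
[ 0.5761  0.1176 -0.1997] -11.443987419573606
[[-0.5987 -1.9102]
 [-1.0522 -0.2717]
 [-0.2834  0.481 ]
 [ 0.2222  2.561 ]
 [ 1.2601  1.1848]
 [-0.1911 -0.7115]
 [ 0.7964 -1.0629]
 [ 1.8461 -1.3184]
 [-1.1545  4.4635]
 [-1.8859  1.0362]
 [ 0.6279 -0.3883]
 [-1.6601 -0.4663]
 [ 0.0318 -0.4616]
 [ 2.2155  1.5027]
 [-1.8095 -1.9748]
 [ 2.7396 -0.274 ]]
[321.9431 401.1797] 1124 ((0.4919062554836273, -0.4034169614315033), (0.05980817973613739, 0.09459155052900314), 43.4428825378418)
[401.5253 432.4297] 1266 ((0.6586894989013672, -0.4762689769268036), (0.0960443764925003, 0.059578362852334976), 70.42081451416016)
[237.0874 445.8892] 1327 ((0.3114250600337982, -0.4915758967399597), (0.05966716632246971, 0.09616304188966751), 62.47896194458008)
[303.368  468.7725] 989 ((0.45014089345932007, -0.5379847288131714), (0.04539165645837784, 0.09503940492868423), 87.92414855957031)
pivot [[ 0.4791 -0.0342  0.056 ]]
toggle [[0.5706 0.2973 0.1164]]
handle [[0.5966 0.1134 0.339 ]]
floor [[0.5397 0.0637 0.066 ]]
```

Chest yaw is −11.4° and the fit residuals are about 1–2 px. The snack box is at (0.492, −0.403) with its short axis at 43°. I'll go above it and refine with the wrist camera.

```bash
cat >> h.py <<'E'
def rot(rpy):
    from scipy.spatial.transform import Rotation as R
    return R.from_euler('xyz',rpy,degrees=True).as_matrix()
def pose(): return np.array(robot.current_tool_pos()),rot(robot.current_eef_rot())
def wray(uv,ps):
    M=np.array(K['wrist']['mtx']);T=np.array(K['wrist']['T_tool_cam'])
    x=(np.atleast_2d(uv)-[M[0,2],M[1,2]])/M[0,0]; t=np.linalg.norm(x,axis=1)[:,None]
    d=np.c_[x/np.maximum(t,1e-9)*np.sin(t),np.cos(t)]*[1,-1,-1]
    p,R=ps
    return p+R@T[:3,3], d@T[:3,:3].T@R.T
def watz(uv,z,ps):
    o,d=wray(uv,ps); return o+d*((z-o[2])/d[:,2])[:,None]
CH=np.array([.5761,.1176,-.1997])
def W(p,x=None):
    x=CH if x is None else x
    c,s=np.cos(x[2]),np.sin(x[2]); return np.asarray(p,float)@np.array([[c,s,0],[-s,c,0],[0,0,1]])+[x[0],x[1],0]
def green(im):
    im=im.astype(int); return ((im[:,:,1]-np.maximum(im[:,:,0],im[:,:,2]))>40).astype(np.uint8)
def F(): return np.array(robot.current_contact_force())
E
python3 - <<'E'
from h import *
robot.move_to([.15,.40,.36],[180,0,160])
robot.move_to([.38,.0,.36],[180,0,110])
robot.move_to([.492,-.403,.22],[180,0,133.4])
ps=pose(); im=vision.grab_frame("wrist"); cv2.imwrite("pics/w1.png",im[:,:,::-1])
m=green(im); n,l,s,c=cv2.connectedComponentsWithStats(m)
for i in range(1,n):
    if s[i,4]>800:
        pts=np.argwhere(l==i)[:,::-1]
        print(c[i],s[i],cv2.minAreaRect(watz(pts,.040,ps)[:,:2].astype(np.float32)))
print(robot.current_time_s(),ps[0],robot.current_joint_positions())
E
```

```text
[107.2837 158.5485] [  69  103   79  110 5174] ((0.31469109654426575, -0.49466949701309204), (0.060612328350543976, 0.09579579532146454), 62.3726692199707)
[312.1247 216.6249] [ 277  163   71  107 7075] ((0.49359607696533203, -0.40625959634780884), (0.06020937114953995, 0.09539147466421127), 43.22383117675781)
[176.2944 288.4995] [ 133  247   97   82 3876] ((0.4533689022064209, -0.5532384514808655), (0.061309754848480225, 0.0960988774895668), 78.02836608886719)
[379.0105 370.4184] [ 331  336   94   68 3623] ((0.6609176993370056, -0.480034202337265), (0.09358388185501099, 0.06166386604309082), 70.37368774414062)
5.75 [ 0.4935 -0.4014  0.2202] [  3.3061  39.8857  61.6156  75.8766 -34.6784  83.7792 106.0279]
```

View pics/w1.png

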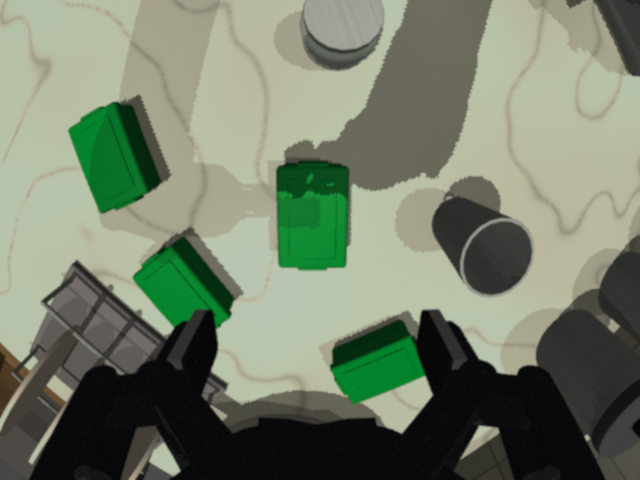

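The target is centred at pixel (312,216). The jar is at (343,25) and the tumbler at (485,240), both well clear. The elbow has swung out (j3=62°), so I'll straighten it first and then grasp.

```bash
python3 - <<'E'
from h import *
robot.move_j([40,17.8,.8,86.6,-.25,75.6,83]); print(pose()[0],robot.current_eef_rot())
fingers.gripper_to(1.0)
T=[.4936,-.4063]; o=[180,0,133.2]
robot.line_to([*T,.15],o,velocity=.2); robot.pause(.3); print(robot.current_tool_pos(),robot.current_joint_positions())
ps=pose(); im=vision.grab_frame("wrist"); m=green(im); n,l,s,c=cv2.connectedComponentsWithStats(m)
for i in range(1,n):
    if s[i,4]>4000: print(c[i],cv2.minAreaRect(watz(np.argwhere(l==i)[:,::-1],.040,ps)[:,:2].astype(np.float32)))
f0=F()
print(robot.line_to([*T,.027],o,velocity=.1,f_stop=8),robot.current_tool_pos(),F()-f0)
fingers.gripper_to(0.0,force=40); print(robot.current_finger_gap(),robot.current_gripper_force())
robot.line_to([*T,.22],o,velocity=.15); print(robot.current_finger_gap(),F(),robot.current_joint_positions(),robot.current_time_s())
E
```

```text
[ 0.4061 -0.3707  0.2484] [-179.9889    0.0007  132.1742]
[ 0.4935 -0.4066  0.1512] [37.787  31.8042  0.2633 79.6311 -0.1428 68.4638 81.2345]
[ 66.8461 167.8517] ((0.3144490420818329, -0.49476784467697144), (0.06101999059319496, 0.0958123579621315), 62.31914520263672)
[316.7028 237.3612] ((0.49378204345703125, -0.40603479743003845), (0.060435160994529724, 0.09651202708482742), 42.934295654296875)
False [ 0.4942 -0.4068  0.0279] [ 1.2461 -0.4392 -0.0468]
0.6956068707172431 45.5382764339447
0.6980681765797883 [-0.5654 -0.2608 -1.5879] [37.6804 29.3836  0.3975 73.8208 -0.2    76.9431 81.2728] 11.325
```

```bash
python3 - <<'E'
from h import *
o=[180,0,168.6]
robot.move_to(W([-.2,-.065,.24]),o)
robot.line_to(W([-.033,-.065,.17]),o,velocity=.12); robot.pause(.2)
print(robot.current_tool_pos(),robot.current_joint_positions(),F())
a=vision.grab_frame("side"); b=vision.grab_frame("wrist")
a=cv2.resize(a[60:280,260:410],None,fx=2.7,fy=2.7)[:594]; o_=np.zeros((594,800,3),np.uint8); o_[:,:a.shape[1]]=a; b=cv2.resize(b,(395,296)); o_[:296,405:]=b
c=vision.grab_frame("scene")[190:400,290:440]; c=cv2.resize(c,None,fx=1.4,fy=1.4); o_[298:298+c.shape[0],405:405+c.shape[1]]=c[:296]
cv2.imwrite("pics/p2.png",o_[:,:,::-1]); print(robot.current_time_s())
E
```

```text
[0.5307 0.0606 0.1703] [  8.9758  20.8702 -22.5486  95.3651   8.6517  65.4627  62.7776] [-0.3814 -0.3119 -1.5593]
15.2
```

View pics/p2.png

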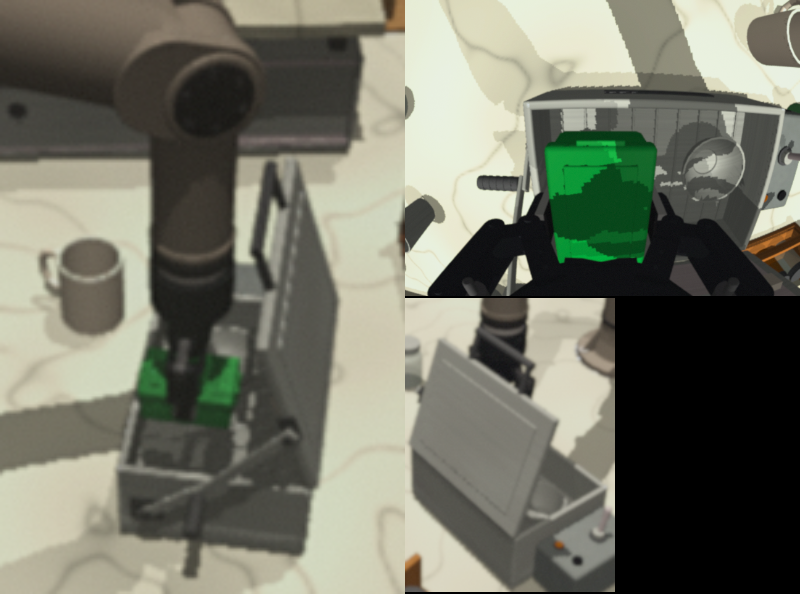

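The box hangs straight over the free half with the bowl clear. The wrist housing (panel px ~ (255,110)) looks close to the handle (265,220), so I'll check that clearance numerically and check the chest pose against the rim corners seen by the wrist camera.

```bash
python3 - <<'E'
from h import *
ps=pose()
q=[((u-405)*640/395,v*480/296) for u,v in [(526,102),(783,105)]]
inv=lambda p:(np.asarray(p)-[CH[0],CH[1],0])@np.array([[np.cos(CH[2]),-np.sin(CH[2]),0],[np.sin(CH[2]),np.cos(CH[2]),0],[0,0,1]])
print("rim corners chest (exp -.095,-/+.13)",inv(watz(q,.11,ps)))
print("bowl", inv(watz([((715-405)*1.62,168*1.62)],.07,ps)))
n=W([0,1,0])-W([0,0,0])
def pl(u,v,y):
    o,d=ray("side",(260+u/2.7,60+v/2.7)); p0=W([0,y,0]); return inv(o+d*(n@(p0-o))/(n@d))
for u,v in [(262,80),(257,110),(235,140),(118,80),(152,150),(235,200),(152,200),(231,300)]: print((u,v),pl(u,v,-.065))
print("handle end",pl(255,235,.055-.11),pl(258,280,-.055))
print("cap",[pl(215,95,y) for y in(-.1,-.13)])
E
```

```text
rim corners chest (exp -.095,-/+.13) [[-0.0926 -0.1278  0.11  ]
 [-0.0989  0.1253  0.11  ]]
bowl [[-0.0125  0.0716  0.07  ]]
(262, 80) [ 0.0169 -0.065   0.5131]
(257, 110) [ 0.0145 -0.065   0.4862]
(235, 140) [-0.0013 -0.065   0.4566]
(118, 80) [-0.0928 -0.065   0.5008]
(152, 150) [-0.0672 -0.065   0.4388]
(235, 200) [ 0.001  -0.065   0.3974]
(152, 200) [-0.0678 -0.065   0.3882]
(231, 300) [ 0.0017 -0.065   0.2854]
handle end [ 0.0184 -0.055   0.354 ] [ 0.0236 -0.055   0.3033]
cap [array([-0.0137, -0.1   ,  0.5209]), array([-0.01  , -0.13  ,  0.5424])]
```

The chest pose agrees within 4 mm and the wrist keeps about 13 mm from the handle, so a straight descent is fine.

```bash
python3 - <<'E'
from h import *
o=[180,0,168.6]
print(robot.line_to(W([-.034,-.065,.085]),o,velocity=.08,f_stop=8))
print(robot.line_to(W([-.034,-.065,.068]),o,velocity=.03,f_stop=4),robot.current_tool_pos(),F())
fingers.gripper_to(0.82); print(robot.current_finger_gap(),robot.current_gripper_force())
print(robot.line_to(W([-.034,-.065,.18]),o,velocity=.1,f_stop=8))
robot.line_to(W([-.17,-.065,.24]),o,velocity=.2); robot.pause(.1)
ps=pose(); b=vision.grab_frame("wrist"); cv2.imwrite("pics/w3.png",b[:,:,::-1])
print(robot.current_time_s(),robot.current_joint_positions(),ps[0])
for l in("stay_knob","snack_center","toggle_grip"): print(l,[(d["rect"],d["p"]) for d in recognise(l,"wrist")])
E
```

```text
False
True [0.5305 0.0607 0.0762] [ 0.3579 -0.3539  4.6523]
0.8195353438044332 2.1663145936327055
False
19.325 [ 10.1393   2.3435 -25.5518 106.7715   1.0271  71.1803  62.8186] [0.3971 0.0871 0.2394]
stay_knob [([232.5, 363.0, 24.2, 98.8], 0.62), ([561.0, 192.5, 97.7, 121.4], 0.58)]
snack_center [([318.2, 363.1, 65.8, 72.9], 0.82), ([401.6, 375.2, 353.2, 209.6], 0.53)]
toggle_grip [([556.0, 354.8, 24.3, 20.0], 0.78)]
```

View pics/w3.png

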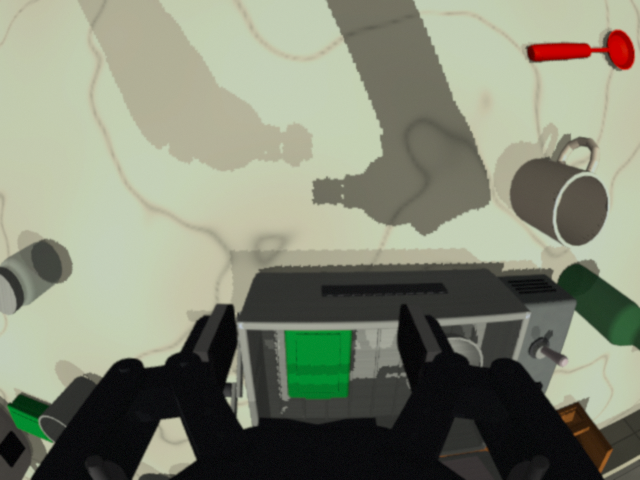

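The box lies flat in the right half (315,365). Next is the stay knob, which by geometry sits at chest (−0.013, −0.17, 0.103). I'll hover in front of it and check.

```bash
cat >> h.py <<'E'
def inv(p):
    c,s=np.cos(CH[2]),np.sin(CH[2]); return (np.asarray(p)-[CH[0],CH[1],0])@np.array([[c,-s,0],[s,c,0],[0,0,1]])
def wproj(P,ps):
    M=np.array(K['wrist']['mtx']);T=np.array(K['wrist']['T_tool_cam']); p,R=ps
    q=((np.atleast_2d(P)-p)@R-T[:3,3])@T[:3,:3]*[1,-1,-1]
    r=np.linalg.norm(q[:,:2],axis=1); t=np.arctan2(r,q[:,2]); return q[:,:2]/r[:,None]*t[:,None]*M[0,0]+[M[0,2],M[1,2]]
def knee(th): return -.065+.07*np.cos(th), .056+.07*np.sin(th)
E
python3 - <<'E'
from h import *
o=[180,0,78.6]
fingers.gripper_to(.5)
robot.move_to(W([-.085,-.172,.22]),o); robot.pause(.2)
ps=pose(); b=vision.grab_frame("wrist"); print(ps[0],robot.current_joint_positions(),robot.current_time_s())
r=recognise("stay_knob","wrist"); print([(d["rect"],d["p"]) for d in r])
x,z=knee(.735); k=np.array([W([x,y,z]) for y in(-.145,-.168,-.192)]); w=wproj(k,ps); print(w)
c=b[:,:,::-1].copy()
for p in w: cv2.circle(c,(int(round(p[0])),int(round(p[1]))),2,(0,0,255),-1)
print(proj("side",k))
cv2.imwrite("pics/w4.png",c)
E
```

```text
[ 0.4586 -0.0336  0.2202] [ 15.1751   9.0695 -14.8227 102.12     2.4707  69.1134 -11.6831] 21.2917
[([476.8, 225.5, 286.4, 86.7], 0.75), ([305.9, 405.8, 49.0, 40.6], 0.71)]
[[420.2153 202.0324]
 [417.5812 233.5573]
 [414.5069 264.7207]]
[[333.1842 243.2968]
 [331.8321 250.338 ]
 [330.3882 257.8576]]
```

View pics/w4.png

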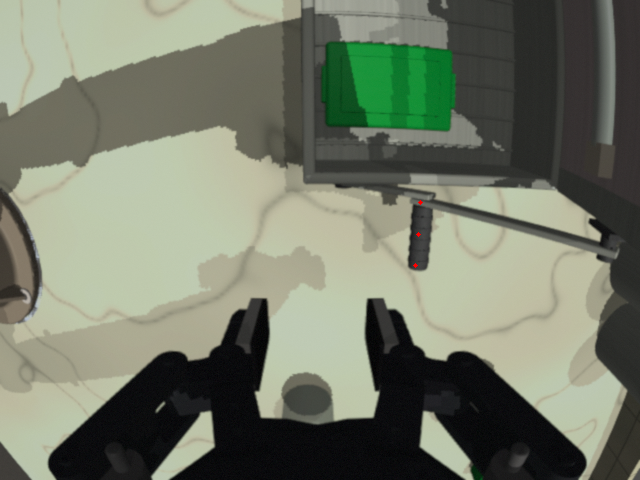

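The predicted red dots land on the knob (420,235). I'll descend, grip and swing it past centre.

```bash
python3 - <<'E'
from h import *
o=[180,0,78.6]; Y=-.172
x,z=knee(.735); x+=.001
robot.line_to(W([x,Y,.145]),o,velocity=.12)
print(robot.line_to(W([x,Y,z-.002]),o,velocity=.06,f_stop=8),robot.current_tool_pos())
fingers.gripper_to(0,force=50); print(robot.current_finger_gap()*.085, inv(robot.current_tool_pos()),F())
for t in np.linspace(.735,1.36,9)[1:]:
    kx,kz=knee(t); robot.line_to(W([kx+.001,Y,kz-.002]),o,velocity=.05)
    print(round(t,2),robot.current_finger_gap().__round__(3),F(),inv(robot.current_tool_pos()))
    if np.linalg.norm(F())>35: break
b=vision.grab_frame("side"); cv2.imwrite("pics/s5.png",cv2.resize(b[110:290,280:420],None,fx=3.2,fy=3.2)[:,:,::-1]); print(robot.current_time_s())
E
```

```text
False [ 0.5305 -0.0486  0.1012]
0.013313811396226052 [-0.012  -0.1719  0.1015] [-1.1973  0.6152  3.8538]
0.81 0.158 [ 1.7197 -0.2232 -0.4755] [-0.0152 -0.172   0.1053]
0.89 0.158 [ 3.4297 -1.5    -1.4195] [-0.0189 -0.172   0.109 ]
0.97 0.158 [ 4.4136 -0.2778 -1.9938] [-0.0226 -0.1721  0.1123]
1.05 0.157 [ 5.6468 -0.9427 -2.2821] [-0.0265 -0.1721  0.1154]
1.13 0.157 [ 4.8545 -1.6138  1.6502] [-0.031  -0.1721  0.1187]
1.2 0.154 [ 5.8007 -0.7644  0.7913] [-0.0352 -0.1721  0.1211]
1.28 0.16 [ 8.3557 -1.6574  0.2445] [-0.0394 -0.1722  0.1232]
1.36 0.153 [ 7.7713 -2.7154  3.7255] [-0.0441 -0.1722  0.1254]
25.7417
```

View pics/s5.png

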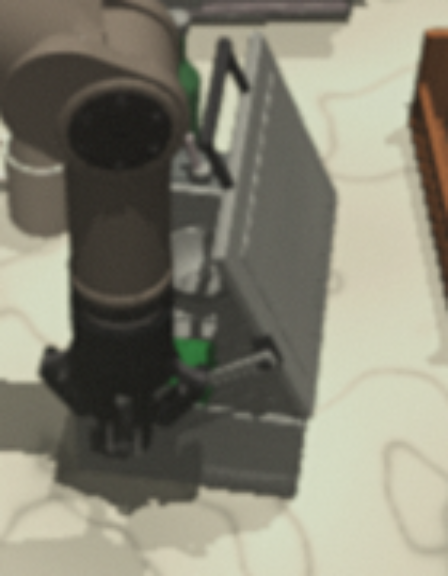

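The stay has swung forward past centre and the lid has followed. Its handle bar runs in this crop from (222,42) to (225,183). I'll release the knob, estimate the lid angle from a fresh side frame, and go above the handle.

```bash
cat >> h.py <<'E'
def hnd(a,y=0): return W([.095-.235*np.cos(a),y,.116+.235*np.sin(a)])
E
python3 - <<'E'
from h import *
a=np.array([[280+222/3.2,110+42/3.2],[280+225/3.2,110+183/3.2]])
best=min(np.arange(.8,1.3,.005),key=lambda t:np.linalg.norm(proj("side",[hnd(t,.055),hnd(t,-.055)])-a)); print(best,proj("side",[hnd(best,.055),hnd(best,-.055)])-a)
o=[180,0,78.6]
p=inv(robot.current_tool_pos()); fingers.gripper_to(.45); 
robot.line_to(W(p+[0,0,.06]),o,velocity=.1)
robot.line_to(W([-.11,-.172,.30]),o,velocity=.25)
robot.move_to(W([-.09,0,.44]),o)
h=inv(hnd(best)); fingers.gripper_to(.6)
robot.line_to(W([h[0],0,h[2]+.075]),o,velocity=.2); robot.pause(.2)
ps=pose(); b=vision.grab_frame("wrist")[:,:,::-1].copy(); print(ps[0],h,robot.current_joint_positions(),robot.current_time_s())
for t,col in((best-.1,(255,0,0)),(best,(0,0,255)),(best+.1,(0,255,0))):
    for y in np.linspace(-.055,.055,5):
        u=wproj(hnd(t,y),ps)[0]; cv2.circle(b,(int(u[0]),int(u[1])),2,col,-1)
cv2.imwrite("pics/w6.png",b)
E
```

```text
1.1500000000000004 [[  2.2836   0.877 ]
 [ -4.6536 -13.315 ]]
[0.5743 0.1186 0.4071] [-0.001   0.      0.3305] [  0.7371  22.9673 -23.4483  59.0265   9.0785  99.487  -30.8364] 29.6167
```

View pics/w6.png

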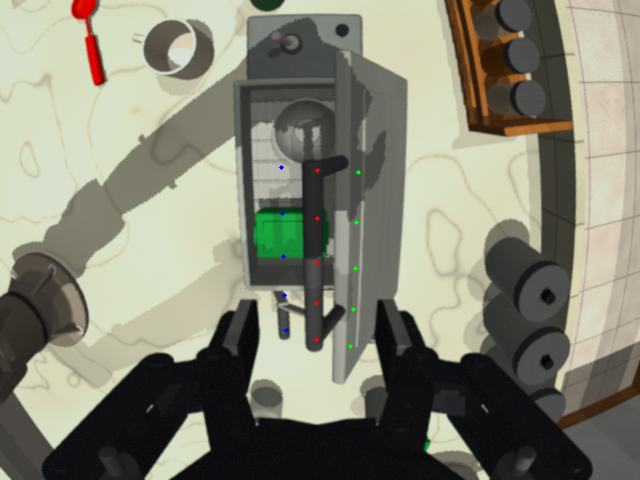

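The bar (column ~313) matches the prediction for a lid angle of about 1.14. I'll grip it and lower the lid along the arc.

```bash
python3 - <<'E'
from h import *
o=[180,0,78.6]; a0=1.14
h=hnd(a0); print(robot.line_to(h,o,velocity=.08,f_stop=8))
fingers.gripper_to(0,force=25); print(robot.current_finger_gap()*.085,F(),inv(robot.current_tool_pos()))
p=inv(robot.current_tool_pos())
for t in np.linspace(a0,0.06,16)[1:]:
    robot.line_to(hnd(t),o,velocity=.08)
    f=F(); q=inv(robot.current_tool_pos()); print(round(t,2),f,q,round(robot.current_finger_gap(),3))
    if np.linalg.norm(f)>35: print("STOP"); break
else:
    print(robot.line_to(hnd(-.03),o,velocity=.03,f_stop=12),F(),inv(robot.current_tool_pos()))
print(robot.current_time_s())
E
```

```text
False
0.01082040343709997 [-1.7099 -0.4098  3.0461] [-0.0034  0.0001  0.3299]
1.07 [-1.2059 -0.5417  2.1591] [-0.0185  0.      0.3223] 0.128
1.0 [-1.8864 -0.194   2.5427] [-0.0332 -0.0001  0.313 ] 0.128
0.92 [-1.5261 -0.5571  1.3505] [-0.0471 -0.0002  0.3029] 0.128
0.85 [-2.0092 -0.9053 -0.6451] [-0.06   -0.0003  0.2921] 0.129
0.78 [-0.7904 -0.9798 -2.9999] [-0.0723 -0.0004  0.2805] 0.131
0.71 [ 0.7177 -2.3329 -2.6294] [-0.0837 -0.0004  0.2682] 0.129
0.64 [ 0.777  -2.1542 -4.1486] [-0.0943 -0.0004  0.255 ] 0.128
0.56 [ 0.1504 -2.7875 -4.6314] [-0.1041 -0.0004  0.2408] 0.134
0.49 [ 1.1805 -3.5127 -4.9732] [-0.1124 -0.0004  0.2265] 0.127
0.42 [ 0.0406 -3.2445 -4.3924] [-0.1197 -0.0003  0.2115] 0.13
0.35 [-0.267  -3.9523 -4.5474] [-0.126  -0.0003  0.196 ] 0.129
0.28 [-0.2589 -4.2787 -5.5172] [-0.1311 -0.0002  0.1801] 0.132
0.2 [-0.7441 -5.2232 -4.3685] [-0.1352 -0.0001  0.1637] 0.132
0.13 [-0.3865 -4.2133 -3.3591] [-0.1381 -0.      0.1471] 0.128
0.06 [-2.1912 -4.7943 -4.1743] [-0.1398  0.      0.1303] 0.13
True [-0.4784 -0.2819  4.2242] [-0.1404 -0.0001  0.1134]
37.1167
```

```bash
python3 - <<'E'
from h import *
o=[180,0,78.6]
p=inv(robot.current_tool_pos())
print(robot.line_to(W(p-[0,0,.006]),o,velocity=.02,f_stop=20),F(),inv(robot.current_tool_pos()))
fingers.gripper_to(.5); robot.pause(.1); p=inv(robot.current_tool_pos()); print(p,F())
print(robot.line_to(W(p+[0,0,.08]),o,velocity=.12,f_stop=10))
robot.line_to(W([-.14,0,.22]),o,velocity=.2)
fingers.gripper_to(0); 
# push test on bar with closed tips
print(robot.line_to(W([-.14,0,.155]),o,velocity=.12),F()); f0=F()
print(robot.line_to(W([-.14,0,.125]),o,velocity=.03,f_stop=15),F()-f0,inv(robot.current_tool_pos()))
robot.line_to(W([-.14,0,.2]),o,velocity=.15); print(robot.current_time_s())
E
```

```text
True [-0.5736 -0.4395  5.7387] [-0.1404 -0.      0.1134]
[-0.1423 -0.004   0.1104] [ 0.2319  0.1178 -0.6046]
False
False [-0.3981 -0.7968  0.6757]
True [-0.5566 -0.1943  5.8385] [-0.1399 -0.      0.1389]
41.3417
```

The lid is shut: the bar top meets the closed fingertips at z=0.122, as expected. Now I'll hover above the toggle with the fingers to close along chest y and the camera to the front.

```bash
cat >> h.py <<'E'
from scipy.spatial.transform import Rotation as Ro
def tor(phi):
    ax=[-np.sin(CH[2]),np.cos(CH[2]),0]
    return (Ro.from_rotvec(np.array(ax)*phi)*Ro.from_euler('xyz',[180,0,168.6],degrees=True)).as_euler('xyz',degrees=True).tolist()
PV=np.array([-.03,.175,.078])
def tg(th,r): return PV+r*np.array([-np.sin(.28-th),0,np.cos(.28-th)])  # chest frame, th=joint
E
python3 - <<'E'
from h import *
robot.line_to(W([-.14,0,.28]),velocity=.2)
fingers.gripper_to(.4)
robot.move_to(W([-.06,.175,.24]),tor(0)); robot.pause(.25)
ps=pose(); b=vision.grab_frame("wrist")[:,:,::-1].copy(); print(inv(ps[0]),robot.current_joint_positions(),robot.current_time_s())
for l in ("toggle_grip","oil"): print(l,[(d["rect"],d["p"]) for d in recognise(l,"wrist")])
for r in(.0,.012,.04,.054):
    u=wproj(W(tg(0,r)),ps)[0]; print(r,u); cv2.circle(b,(int(round(u[0])),int(round(u[1]))),1,(0,0,255),-1)
cv2.imwrite("pics/w7.png",b)
E
```

```text
[-0.0598  0.1744  0.2406] [ -6.2327  32.5508 -39.8479  72.6234  20.4292  81.7827  34.1549] 43.7333
toggle_grip [([135.8, 259.4, 271.6, 279.5], 0.72), ([316.7, 258.8, 15.6, 17.9], 0.68)]
oil [([441.0, 222.0, 118.3, 115.4], 0.76), ([133.3, 257.9, 266.6, 279.4], 0.31)]
0.0 [316.6416 255.0616]
0.012 [316.6347 256.4773]
0.04 [316.6161 260.265 ]
0.054 [316.6052 262.4657]
```

View pics/w7.png

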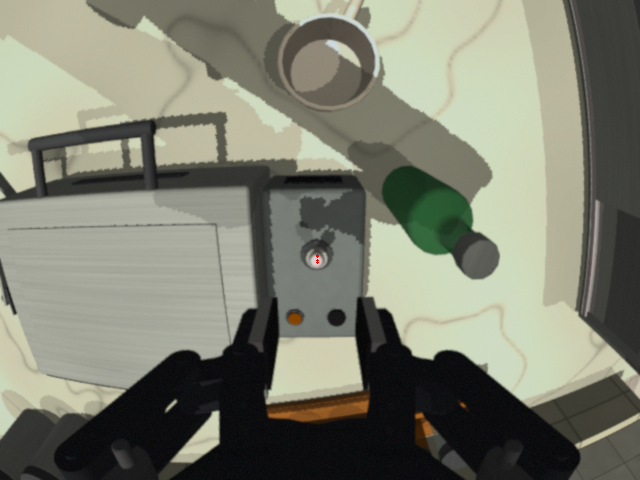

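The prediction lies on the bat (317,258), the lid is shut, and the oil bottle is clear on the left side. I'll approach along the bat, draw it out and swing it over.

```bash
python3 - <<'E'
from h import *
ps=pose(); print("oil top",inv(watz([(478,255)],.19,ps)))
def go(th,r,v,f=None): 
    return robot.line_to(W(tg(th,r)),tor(-.28+th),velocity=v,f_stop=f)
def st(): 
    q=inv(robot.current_tool_pos())-PV; return np.round([np.hypot(q[0],q[2]),np.arctan2(q[0],q[2])+.28,q[1]],4),F(),round(robot.current_finger_gap()*.085,4)
robot.move_to(W(tg(0,.12)),tor(-.28)); robot.pause(.1); print(st())
print(go(0,.04,.06,6),st())
fingers.gripper_to(0,force=80); print(st())
go(0,.0485,.02); robot.pause(.15); print("out",st())
for th in np.linspace(0,.56,8)[1:]:
    go(th,.0485,.03); print(round(th,2),*st())
    if np.linalg.norm(F())>40: print("STOP");break
robot.pause(.1); print(st(),robot.current_time_s())
E
```

```text
oil top [[-0.0729  0.2636  0.19  ]]
(array([0.1207, 0.0171, 0.    ]), array([ 0.7293,  0.2459, -0.2722]), 0.0342)
False (array([0.0405, 0.0059, 0.0004]), array([ 0.1452, -1.2709,  0.4869]), 0.0338)
(array([ 0.0405,  0.0071, -0.0007]), array([-1.8865, -2.3787,  5.2908]), 0.0084)
out (array([ 0.0479,  0.0019, -0.0007]), array([ 4.6564, -2.076 , -7.72  ]), 0.0089)
0.08 [ 0.0476  0.0764 -0.0007] [ 4.     -2.2339 -7.2674] 0.0085
0.16 [ 0.0474  0.125  -0.0006] [ 0.3599 -3.0099 -7.8054] 0.0086
0.24 [ 0.0478  0.223  -0.0005] [ 0.4342 -2.8641 -8.5933] 0.0087
0.32 [ 0.0478  0.2996 -0.0005] [-1.5328 -3.1457 -8.4193] 0.0085
0.4 [ 0.048   0.384  -0.0005] [-2.301  -4.4195 -7.9171] 0.0082
0.48 [ 0.0481  0.4608 -0.0003] [-3.4195 -4.6958 -7.4018] 0.0085
0.56 [ 0.048   0.5392 -0.0003] [-5.0227 -3.7439 -8.0883] 0.0086
(array([ 0.0484,  0.5354, -0.0003]), array([-5.9351, -4.1477, -9.1314]), 0.0082) 49.0
```

It passed the middle with the spring force steady. Now I'll let it seat, release it, withdraw and check.

```bash
python3 - <<'E'
from h import *
def go(th,r,v,f=None): return robot.line_to(W(tg(th,r)),tor(-.28+th),velocity=v,f_stop=f)
go(.57,.040,.02); robot.pause(.1); print(F())
fingers.gripper_to(.4); robot.pause(.1); print(F())
print(go(.57,.12,.08,8))
robot.move_to(W([-.06,.175,.24]),tor(0)); robot.pause(.25)
ps=pose(); b=vision.grab_frame("wrist")[:,:,::-1].copy(); print(robot.current_time_s())
print([(d["rect"],d["p"]) for d in recognise("toggle_grip","wrist")])
for r in (.0,.012,.04,.054): print(r,wproj(W(tg(.56,r)),ps)[0])
c=cv2.resize(b[200:320,240:400],None,fx=5,fy=5,interpolation=2)
cv2.imwrite("pics/w8.png",c)
E
```

```text
[-4.5463 -5.731  -3.7337]
[-0.474  -0.666  -0.8935]
False
52.075
[([317.2, 279.3, 15.6, 41.4], 0.79), ([442.1, 223.2, 120.5, 118.9], 0.22), ([184.5, 260.4, 366.8, 278.7], 0.19)]
0.0 [317.8199 254.4863]
0.012 [317.8602 263.5249]
0.04 [317.9628 286.9568]
0.054 [318.0189 300.0413]
```

View pics/w8.png

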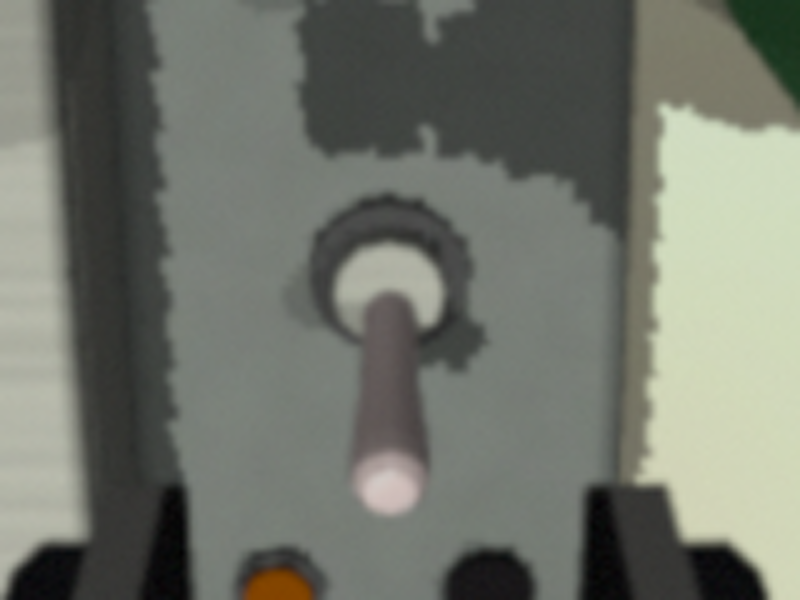

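The bat leans to the back. Its tip is at row ~298, against 300 predicted for on and seated. Handing in.

```bash
python3 -c "
from station import *
import station
print(station.workorder.close_job())"
```

```text
the job is handed in; nothing more can be done
None
```

I handed the job in at about 52 s on the robot's clock: the snack box is flat in the chest's right half, the stay is unlocked, the lid is fully shut, and the toggle is over to on and seated in its lock. The hand-in call gave no verdict.

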